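Load a weld test plate into the inclined holder

TASK

Take the loose steel test plate out of the wooden stand and slide it, edge first, into the empty inclined holder (the one beside it is already loaded), until it sits fully home on the slot's floor like the plate next door, and let go of it. The slot block can stand a little to either side, so feel for it; do not ram the plate, and do not knock over or push away the tape measure, the magnet or the marker.

Things in the scene. Friction and masses are not known exactly. Their poses are not given: they have to be found in the camera images.
- plate_centre (a point): Centre of the loose test plate: bright steel, 100 x 60 x 8 mm, 0.3 to 0.46 kg, with a dark weld bead across the middle of both faces. Axes: z along its 100 mm length (upright at the start), x along its 60 mm width, y through its 8 mm thickness. The same either way round. Starts standing on a short edge in the stand's groove, 70 mm of it above the stand.
- test_plate: The test plate as a whole; its origin is the same centre point, same axes.
- stand: Low wooden block 90 x 60 x 42 mm, fixed, with an open groove 11 mm wide and 30 mm deep along its x axis that holds the plate upright. Origin at the centre of its underside, z up.
- holder: The empty holder: grey fixed steel foot 144 x 96 x 10 mm with brackets that carry the leaning slot block; 200 mm high. Origin at the centre of its underside, z up, its x axis points away from the robot's side.
- slot_mouth (a point): Centre of the empty holder's slot mouth with its block mid-way; 175 mm over the bench. The slot leans 26 degrees: z points out of it, up and toward the robot's side; x along the mouth's 63 mm width (+x end higher and farther); y level, across the slot's 10.5 mm thickness. Lead-in round the mouth: 2 mm wide, 4 mm deep. A plate that is home has its centre at z = -36 mm and sticks out 14 mm.
- slot_floor (a point): Centre of the slot's floor with the block mid-way, 86 mm below the mouth; axes as slot_mouth. A sprung brass pad in the +y cheek, from 30 mm below the mouth on, presses on the plate with 4 to 6 N: it does not fall in by itself but needs 4 to 12 N of push. Fingers that grip more than 14 mm of the plate meet the block first: press the rest home on the plate's upper edge.
- block_middle (a point): Middle position of the dark steel slot block (83 mm along x, 38.5 mm along y, cheeks 14 mm thick), 43 mm below slot_mouth, fixed to the holder, same axes. The block itself slides on a cross rail along y and may stand up to 10 mm to either side of this point. Where it stands is NOT reported: find it by touch or sight. It shifts along y when pushed with 3 N or more.
- holder_full: The same holder, already loaded with an identical plate that is fixed in it. May stand left or right of the empty one, 120 to 280 mm apart. Leave it.
- tape_measure: Yellow tape measure standing on the bench, 34 x 84 x 64 mm; bystander, loose. Origin at its underside.
- magnet_square: Red arrow-shaped welding magnet lying flat, 83 x 90 x 14 mm; bystander, loose. Origin at its underside.
- marker_1: Paint marker lying on the bench, 18 x 128 x 18 mm, white with a blue cap; bystander, loose. Origin at its underside.
Mind the look-alikes: they are no part of the job. Leave any red look-alike of the holder alone.

How it is judged:
By the outcome, as a careful person would: the job done as asked, in the order asked, and still so for the second after the job is handed in, with the robot touching nothing.
It also fails if it takes over 51 s, if anything falls off the work surface, if the arm or the gripper's body presses on something with over 40 N, if the wrist force passes 120 N, or if a joint passes its speed limit or range.

ROBOT

A 6-joint arm with a two-finger parallel gripper is mounted at the origin on a cart in front of the work surface, level with it; the furniture and walls round the work are solid. World frame = base frame: x ahead of the robot, y to its left, z up, the work surface at z = 0. Lengths are in m, angles in rad, forces in N, time in s.
With the tool pointing down it reaches from about 0.225 to 0.725 m from the base axis. Payload 3.1 kg.
Tool frame: the origin (TCP) lies at the very end of the fingers, on their centre line; the grasp point (between the pads) lies 19 mm behind it; z points along the fingers, y is the line along which they close (so a half turn about z gives the same grasp; the last joint's range is limited). The gripper opens to 85 mm and grips with 20 to 120 N. Pads are 22 mm wide; open, the fingers measure 114 mm over their backs; the gripper's body (76 mm by 85 mm) begins 54 mm behind the grasp point. The pads swing forward as they close: fully open they stand 13 mm farther back than shut.
Start: joints at [-1.448, 0.048, 0.099, 1.622, 0, 1.443], TCP at [0.13, -0.509, 0.231] pointing down, gripper open.
Joint ranges: [-2.91, 2.91], [-0.99, 1.94], [-1.21, 1.42], [-2.12, 2.29], [-1.49, 1.47], [-3.14, 3.14]. Speed limits (rad/s): [2.79, 2.79, 3.14, 3.14, 3.14, 3.14].

INTERFACE

Orientations are given as a rotation vector (axis times angle).
In Python, from workcell import status, optics, bot gives the robot as it stands. The module is installed in compiled form; this text tells all that it offers.
- The arm moves only by the tool carry_out, never from a script. Its argument "increments" is a list of rows, each an object of numbers: "tx", "ty", "tz": the shift along the tool's x, y, z in mm; "rx", "ry", "rz": the turn, a rotation vector about the tool's x, y, z in degrees. A call has 1 to 10 rows; each row shifts and turns the commanded pose from where the row before left it, along the tool's axes as they then stand; what a row does not reach is not made up. A row lasts 1/8 s, in which the tool goes at most 62.5 mm and 10.7 degrees, less where a joint would pass 70% of its speed; a pose out of reach is approached as far as the arm can. A call with a gripper value outside its range is refused whole. "jaw" is the opening, from -1 (shut) to 1 (fully open), set as the call begins (left out, the last holds). The fingers move at their own pace and stop on an object; the grip force is fixed at half the most. Time passes only in rows, so rows that do not move let the fingers close. It gives the time, the measured TCP pose, the force, the opening and the grip force at its end, in the units of the state.
- status.read_state(): the state, without advancing time (a new reading comes with each control period).
- optics.read_camera(name): name is "scene" or "top"; returns a dict with "pixels" (384x512x3 uint8, blue, green, red), "vertical_fov" (degrees; the focal length in pixels is half the picture's height over the tangent of half this angle, whatever the lens; pixels are square), "cx", "cy" (the principal point, pixels), "rvec" (rotation vector, rad) and "tvec" (3), from world to camera coordinates, as OpenCV has them. Camera axes: x right, y down, z forward; pixel columns grow to the right and rows downward; lengths in m; the calibration is good to about 2 mm. A picture is of the moment at which its call begins. There is no depth.
- bot.finish_job(): hands the job in; it is judged then, once.
The state is a dict: "time": time; "joints": joint angles; "dq": joint speeds; "tau": joint torques, N m; "tool_pos": TCP position; "tcp_rot": TCP orientation; "contact_force": force on the tool from outside, world axes, zero at the start; "ft_torque": the same for the moment, N m; "grip_width": finger opening in m; "gripper_force": force on a finger pad.
Only numpy, scipy, OpenCV 4.12 (cv2) and the standard library are available. Lean on these libraries where they do the work, as an engineer would, in place of code of your own. Each camera call takes 0.05 s, during which the arm holds its last target. There are 200 camera calls.

## Working session

There is one attempt and no reset: what is moved stays moved. The work goes in short steps, Python scripts to look and compute and a tool call to move; the robot and the scene stay as the last step left them, time stands still between calls to the robot, and variables do not carry over. Pictures are saved under pics/ and viewed, at most 10 in all, crops included, and the job is handed in when it is done.

Besides the shell and the picture viewer there is one more tool, called after "Request:" as name([rows], argument=value, ...), one row to a line, values as JSON. carry_out: Moves the arm, as the interface text tells. Its arguments: {"type":"object","properties":{"increments":{"type":"array"},"jaw":{"type":"number"}},"required":["increments"]}

```bash
mkdir -p pics; cat > h.py <<'E'
import numpy as np, cv2
from workcell import status, optics, bot
from scipy.spatial.transform import Rotation as R
def cam(n):
    c=optics.read_camera(n); p=c["pixels"]; f=p.shape[0]/2/np.tan(np.radians(c["vertical_fov"])/2)
    K=np.array([[f,0,c["cx"]],[0,f,c["cy"]],[0,0,1]]); return p,K,cv2.Rodrigues(np.array(c["rvec"],float))[0],np.array(c["tvec"],float).ravel()
def ray(C,uv):
    _,K,Rm,t=C; d=Rm.T@np.linalg.inv(K)@np.array([uv[0],uv[1],1.]); return -Rm.T@t,d
def onz(C,uv,z):
    o,d=ray(C,uv); return o+d*(z-o[2])/d[2]
def tri(C1,a,C2,b):
    o,d=ray(C1,a);p,e=ray(C2,b); s=np.linalg.lstsq(np.c_[d,-e],p-o,rcond=None)[0]
    x,y=o+s[0]*d,p+s[1]*e; return (x+y)/2,np.linalg.norm(x-y)
def proj(C,X):
    _,K,Rm,t=C; q=K@(Rm@np.array(X)+t); return q[:2]/q[2]
E
python3 - <<'E'
from h import *
for n in("scene","top"):
    C=cam(n); cv2.imwrite(f"pics/{n}0.png",cv2.resize(C[0],(800,600),interpolation=cv2.INTER_CUBIC)); print(n,C[1][0,0],C[1][:2,2],-C[2].T@C[3],C[2][2])
s=status.read_state();print(s)
E
```

```text
scene 366.28744211627384 [252.69501146 189.03637886] [ 0.21293197 -0.87254921  0.83910195] [ 0.38036483  0.63115225 -0.67599514]
top 361.6757164557633 [259.29179072 190.9578874 ] [ 0.42894439 -0.20700931  1.37501534] [ 0.14457669 -0.00768422 -0.98946376]
{'time': 0.1, 'joints': array([-1.44780671e+00,  4.86487308e-02,  9.77684420e-02,  1.62196667e+00,
        1.54535498e-06,  1.44300500e+00]), 'dq': array([ 0.00087608, -0.00294198,  0.0028631 ,  0.00027945, -0.00090924,
       -0.00063754]), 'tau': array([ 3.00973123e-03, -3.39853728e+01,  3.20934677e+01,  1.57846534e-02,
       -6.75311497e-06, -4.80209152e-06]), 'tool_pos': array([ 0.13021126, -0.50804782,  0.23025571]), 'tcp_rot': array([-3.11489321e+00, -3.92637867e-01, -1.01542422e-05]), 'contact_force': array([-0.11897564,  0.14756205,  0.2617101 ]), 'ft_torque': array([-0.0131607 , -0.06910076, -0.02479986]), 'gripper_force': 0.0, 'grip_width': 0.08556168614510827}
```

View pics/scene0.png

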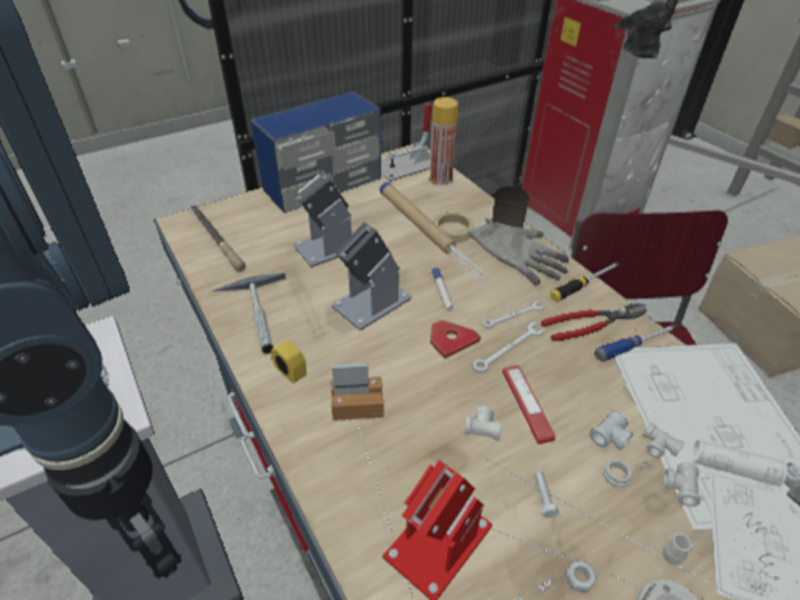

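View pics/top0.png

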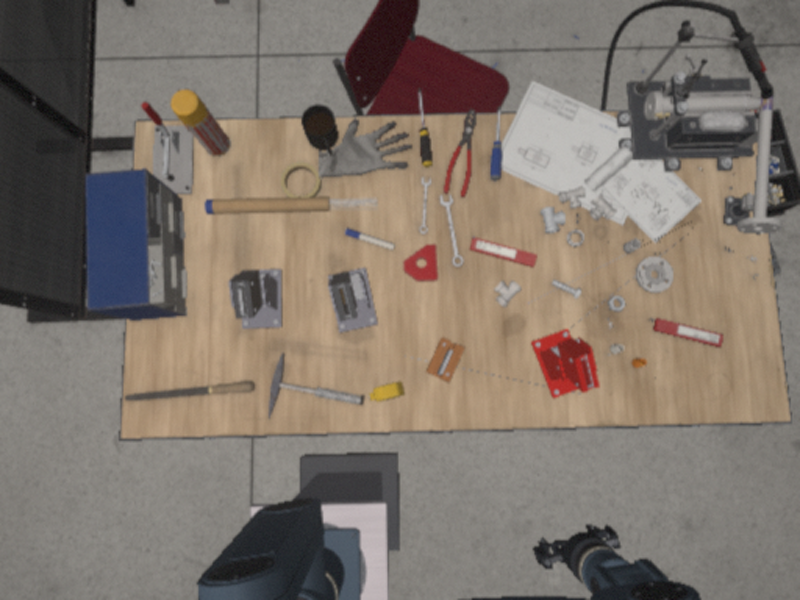

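The scene view shows grey holders at about (370,275) and (325,215), the stand with plate at (355,390), and a red look-alike at (440,530). In the top view the holders are at (352,298) and (257,298), and the stand is at (445,360). I'll zoom in on the holders and stand.

```bash
python3 - <<'E'
from h import *
A=cam("scene")[0];B=cam("top")[0]
def cr(I,x0,y0,w,h,W,H): return cv2.resize(I[y0:y0+h,x0:x0+w],(W,H),interpolation=cv2.INTER_CUBIC)
o=np.zeros((600,800,3),np.uint8)
o[:, :400]=cr(A,185,105,80,120,400,600)      # x5
o[:300,400:]=cr(B,140,165,100,50,800//2,200).repeat(1,0)[:200].copy() if False else cr(B,142,165,100,75,400,300) # x4
o[300:,400:]=cr(B,230,200,100,75,400,300)
cv2.imwrite("pics/z.png",o)
E
```

```text
(no output)
```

View pics/z.png

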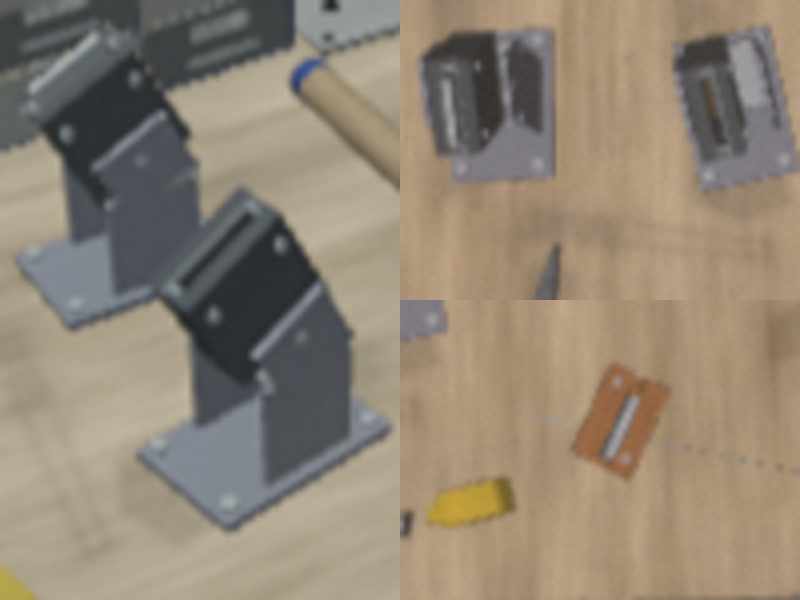

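```bash
python3 - <<'E'
from h import *
from scipy.optimize import least_squares
S=cam("scene");T=cam("top")
def sub(C,p,w=3):
    g=cv2.cvtColor(C[0],cv2.COLOR_BGR2GRAY); q=np.array(p,np.float32).reshape(-1,1,2)
    r=cv2.cornerSubPix(g,q.copy(),(w,w),(-1,-1),(3,50,.01)).reshape(-1,2); print(np.round(r-np.array(p),1).tolist()); return r
ft=sub(T,[(235.8,171),(241.5,207.5),(217.7,212)],2); fs=sub(S,[(212.4,196),(231,210.6),(263,190.6)],2)
print("foot top",[onz(T,p,.01).round(4).tolist() for p in ft]); print("foot scene",[onz(S,p,.01).round(4).tolist() for p in fs])
a,b=(221,162),(236,145.6)
print("slit", tri(S,a,T,(222.5,202.5)),tri(S,b,T,(216.25,184.5)))
def rect(C,m,z):
    c=max(cv2.findContours(m,0,1)[0],key=cv2.contourArea); r=cv2.minAreaRect(c); return [onz(C,p,z).round(4) for p in cv2.boxPoints(r)]
h=cv2.cvtColor(T[0],cv2.COLOR_BGR2HSV)
roi=np.zeros(h.shape[:2],np.uint8); roi[212:250,268:302]=255
o=((h[...,1]>110)&(h[...,0]<20)).astype(np.uint8)*255&roi
o=cv2.morphologyEx(o,cv2.MORPH_CLOSE,np.ones((7,7)))
q=rect(T,o,.042);print("stand",np.array(q).tolist(),np.mean(q,0))
g=((h[...,1]<60)).astype(np.uint8)*255&roi
q=rect(T,g,.112);print("plate",np.array(q).tolist(),np.mean(q,0),cv2.countNonZero(g))
hs=cv2.cvtColor(S[0],cv2.COLOR_BGR2HSV)
roi=np.zeros(hs.shape[:2],np.uint8); roi[228:260,206:242]=255
g=((hs[...,1]<50)).astype(np.uint8)*255&roi; c=max(cv2.findContours(g,0,1)[0],key=cv2.contourArea)
print("sceneplate",cv2.approxPolyDP(c,2,True).reshape(-1,2).tolist())
A=cv2.resize(S[0][222:272,200:250],(600,600),interpolation=cv2.INTER_CUBIC); cv2.imwrite("pics/pl.png",A)
E
```

```text
[[-1.9, -0.4], [-0.4, 0.1], [-0.0, 0.0]]
[[-0.9, -1.5], [-0.6, 0.9], [0.4, -0.4]]
foot top [[0.7099, -0.1221, 0.01], [0.5664, -0.1473, 0.01], [0.5518, -0.0584, 0.01]]
foot scene [[0.549, -0.0523, 0.01], [0.5658, -0.1523, 0.01], [0.7072, -0.1214, 0.01]]
slit (array([ 0.57117911, -0.09218588,  0.16398477]), np.float64(0.003283796858115587)) (array([ 0.63014689, -0.07535927,  0.19107047]), np.float64(0.006686205238220473))
stand [[0.4507, -0.2608, 0.042], [0.5309, -0.2996, 0.042], [0.5054, -0.3531, 0.042], [0.4256, -0.3139, 0.042]] [ 0.47815 -0.30685  0.042  ]
plate [[0.4465, -0.2823, 0.112], [0.4983, -0.3106, 0.112], [0.4932, -0.3201, 0.112], [0.4414, -0.2919, 0.112]] [ 0.46985  -0.301225  0.112   ] 73
sceneplate [[206, 228], [208, 235], [210, 232], [212, 239], [206, 243], [213, 242], [214, 252], [235, 251], [235, 241], [241, 240], [241, 230], [236, 236], [234, 231], [214, 232], [216, 228]]
```

View pics/pl.png

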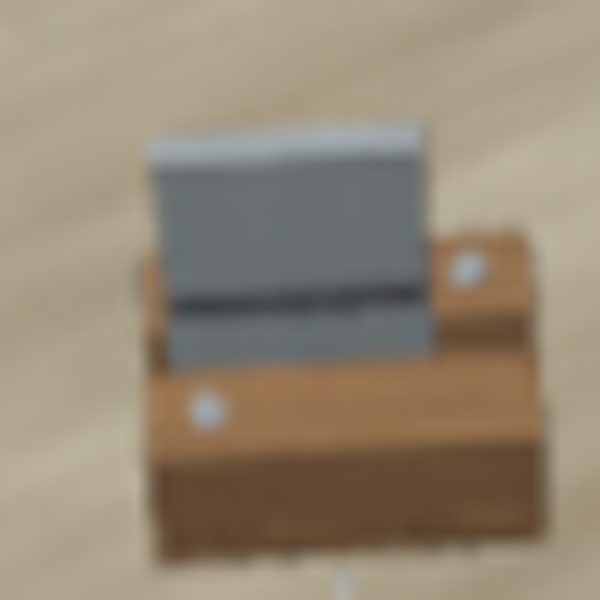

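The plate stands upright in its groove, bead visible, with its top edge running from about (212.5,234.6) to (235.2,233.6) in full-picture pixels. Next I compute the grasp.

```bash
cat >> h.py <<'E'
def pose(): 
    s=status.read_state(); return s,R.from_rotvec(s["tcp_rot"]),np.array(s["tool_pos"])
def go(Rt,p):
    s,r,q=pose(); print("t",s["time"],"turn deg",np.degrees((r.inv()*Rt).as_rotvec()).round(2),"then shift mm",(Rt.inv().apply(np.array(p)-q)*1e3).round(1),"F",np.round(s["contact_force"],1),"w",round(s["grip_width"],4))
def down(a): # tool x heading a deg, pointing down
    a=np.radians(a); x=np.array([np.cos(a),np.sin(a),0]); z=np.array([0,0,-1.]); return R.from_matrix(np.c_[x,np.cross(z,x),z])
def lean(a,t=26):
    a,t=np.radians(a),np.radians(t); h=np.array([np.cos(a),np.sin(a),0]); u=np.array([0,0,1.])
    z=np.sin(t)*h-np.cos(t)*u; x=np.cos(t)*h+np.sin(t)*u; return R.from_matrix(np.c_[x,np.cross(z,x),z])
E
python3 - <<'E'
from h import *
S=cam("scene")
l,r=onz(S,(212.6,234.6),.112),onz(S,(235.2,233.6),.112);m=(l+r)/2;d=r-l
print(l,r,m,np.linalg.norm(d),np.degrees(np.arctan2(d[1],d[0])))
print("stand top corners scene",[ (onz(S,(200+u/12,222+v/12),.042)).round(4).tolist() for u,v in((148,378),(535,355),(158,462),(540,440))])
p=[.47,-.303]
go(down(-26.5),[*p,.2]); go(down(-26.5),[*p,.087])
E
```

```text
[ 0.4435126  -0.29043661  0.112     ] [ 0.49536866 -0.31726164  0.112     ] [ 0.46944063 -0.30384912  0.112     ] 0.0583835099979314 -27.352432427952536
stand top corners scene [[0.4356, -0.2938, 0.042], [0.5137, -0.3326, 0.042], [0.4273, -0.3157, 0.042], [0.5029, -0.3536, 0.042]]
t 0.35 turn deg [-3.000e-02  0.000e+00  4.087e+01] then shift mm [ 212.4 -335.4   31. ] F [ 0.2 -0.1  0. ] w 0.0854
t 0.35 turn deg [-3.000e-02  0.000e+00  4.087e+01] then shift mm [ 212.4 -335.4  144. ] F [ 0.2 -0.1  0. ] w 0.0854
```

Request:
carry_out([
  {"rz":10.2},
  {"rz":10.2},
  {"rz":10.2},
  {"rz":10.3},
], jaw=0.2)

```text
invalid input at $.increments[0]: expected keys tx, ty, tz, rx, ry, rz
```

Request:
carry_out([
  {"tx":26.5,"ty":-42},
  {"tx":26.5,"ty":-42},
  {"tx":26.5,"ty":-42},
  {"tx":26.5,"ty":-42},
  {"tx":26.5,"ty":-42},
  {"tx":26.5,"ty":-42},
  {"tx":26.5,"ty":-42},
  {"tx":26.5,"ty":-41.5},
  {"tz":31},
  {},
])

```text
invalid input at $.increments[0]: expected keys tx, ty, tz, rx, ry, rz
```

```bash
python3 - <<'E'
from h import *
go(down(-26.5),[.47,-.3035,.087])
C=cam("scene"); cv2.imwrite("pics/a.png",cv2.resize(C[0][190:270,175:275],(800,640))[:600])
E
```

```text
t 0.35 turn deg [-3.000e-02  0.000e+00  4.087e+01] then shift mm [ 212.6 -335.   144. ] F [ 0.2 -0.1  0. ] w 0.0854
```

View pics/a.png

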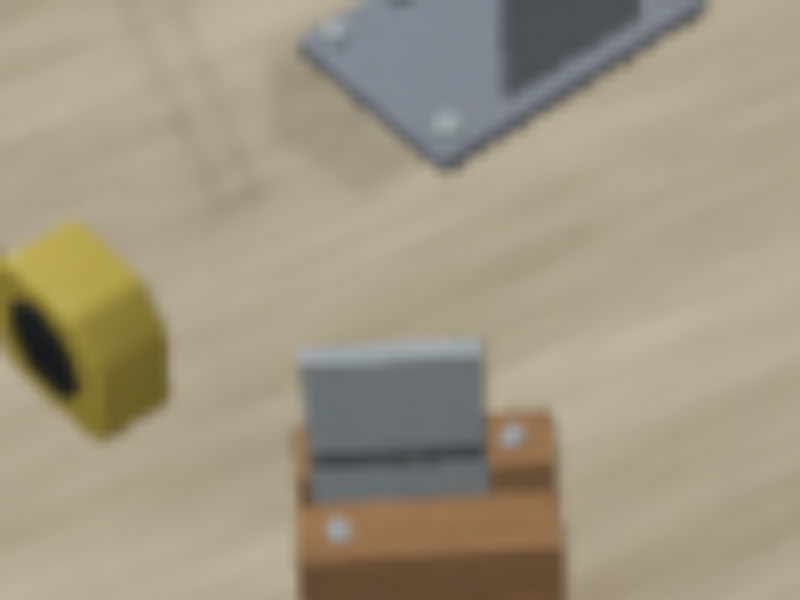

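The move calls were refused because every row needs all six keys, so the arm has not moved and the picture shows the unchanged scene. I'll resend them with full rows.

Request:
carry_out([
  {"tx":0,"ty":0,"tz":0,"rx":0,"ry":0,"rz":10.2},
  {"tx":0,"ty":0,"tz":0,"rx":0,"ry":0,"rz":10.2},
  {"tx":0,"ty":0,"tz":0,"rx":0,"ry":0,"rz":10.2},
  {"tx":0,"ty":0,"tz":0,"rx":0,"ry":0,"rz":10.3},
], jaw=0.2)

```text
time: 0.9
tool_pos: [0.1303, -0.5086, 0.2313]
tcp_rot: [3.056, -0.73, 0.0]
contact_force: [-0.4, -0.9, 0.7]
grip_width: 0.0511
gripper_force: 0.0
```

Request:
carry_out([
  {"tx":26.5,"ty":-42,"tz":0,"rx":0,"ry":0,"rz":0},
  {"tx":26.5,"ty":-42,"tz":0,"rx":0,"ry":0,"rz":0},
  {"tx":26.5,"ty":-42,"tz":0,"rx":0,"ry":0,"rz":0},
  {"tx":26.5,"ty":-42,"tz":0,"rx":0,"ry":0,"rz":0},
  {"tx":26.5,"ty":-42,"tz":0,"rx":0,"ry":0,"rz":0},
  {"tx":26.5,"ty":-42,"tz":0,"rx":0,"ry":0,"rz":0},
  {"tx":26.5,"ty":-42,"tz":0,"rx":0,"ry":0,"rz":0},
  {"tx":26.5,"ty":-41,"tz":0,"rx":0,"ry":0,"rz":0},
  {"tx":0,"ty":0,"tz":31,"rx":0,"ry":0,"rz":0},
  {"tx":0,"ty":0,"tz":0,"rx":0,"ry":0,"rz":0},
])

```text
time: 2.15
tool_pos: [0.4685, -0.3018, 0.1972]
tcp_rot: [-3.056, 0.718, 0.009]
contact_force: [-0.8, 0.1, -0.5]
grip_width: 0.0511
gripper_force: 0.0
```

```bash
python3 - <<'E'
from h import *
go(down(-26.5),[.47,-.3035,.087])
C=cam("scene"); cv2.imwrite("pics/b.png",cv2.resize(C[0][190:270,175:275],(750,600)))
E
```

```text
t 2.15 turn deg [-0.07  0.36  0.04] then shift mm [  2.1   0.8 110.2] F [-0.8  0.1 -0.5] w 0.0511
```

View pics/b.png

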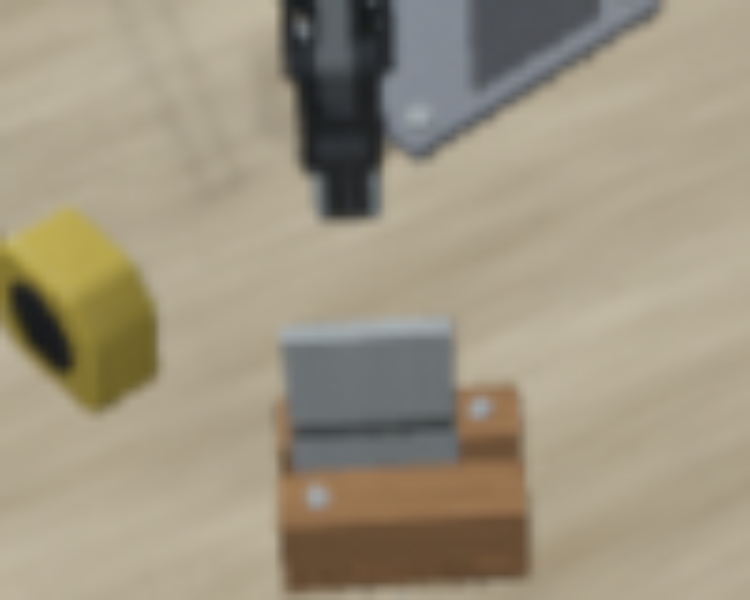

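The gripper, at crop (347,215), sits above the plate's top edge at crop (368,325) and spans it with 51 mm of opening. I'll descend and close.

Request:
carry_out([
  {"tx":0,"ty":0,"tz":30,"rx":0,"ry":0,"rz":0},
  {"tx":0,"ty":0,"tz":30,"rx":0,"ry":0,"rz":0},
  {"tx":0,"ty":0,"tz":30,"rx":0,"ry":0,"rz":0},
  {"tx":0,"ty":0,"tz":23,"rx":0,"ry":0,"rz":0},
  {"tx":0,"ty":0,"tz":0,"rx":0,"ry":0,"rz":0},
  {"tx":0,"ty":0,"tz":0,"rx":0,"ry":0,"rz":0},
])

```text
time: 2.95
tool_pos: [0.4702, -0.3047, 0.0894]
tcp_rot: [3.056, -0.722, 0.004]
contact_force: [-0.3, -0.8, 0.0]
grip_width: 0.0511
gripper_force: 0.0
```

Request:
carry_out([
  {"tx":0,"ty":0,"tz":0,"rx":0,"ry":0,"rz":0},
  {"tx":0,"ty":0,"tz":0,"rx":0,"ry":0,"rz":0},
  {"tx":0,"ty":0,"tz":0,"rx":0,"ry":0,"rz":0},
  {"tx":0,"ty":0,"tz":0,"rx":0,"ry":0,"rz":0},
  {"tx":0,"ty":0,"tz":0,"rx":0,"ry":0,"rz":0},
  {"tx":0,"ty":0,"tz":0,"rx":0,"ry":0,"rz":0},
], jaw=-1)

```text
time: 3.7
tool_pos: [0.4704, -0.3039, 0.0885]
tcp_rot: [3.057, -0.72, 0.004]
contact_force: [1.1, 0.6, 5.4]
grip_width: 0.0068
gripper_force: 61.4
```

Request:
carry_out([
  {"tx":0,"ty":0,"tz":-10,"rx":0,"ry":0,"rz":0},
  {"tx":0,"ty":0,"tz":-20,"rx":0,"ry":0,"rz":0},
  {"tx":0,"ty":0,"tz":-30,"rx":0,"ry":0,"rz":0},
  {"tx":0,"ty":0,"tz":-40,"rx":0,"ry":0,"rz":0},
  {"tx":0,"ty":0,"tz":-50,"rx":0,"ry":0,"rz":0},
  {"tx":0,"ty":0,"tz":-50,"rx":0,"ry":0,"rz":0},
  {"tx":0,"ty":0,"tz":-20,"rx":0,"ry":0,"rz":0},
  {"tx":0,"ty":0,"tz":0,"rx":0,"ry":0,"rz":0},
])

```text
time: 4.7
tool_pos: [0.4699, -0.3041, 0.3084]
tcp_rot: [3.056, -0.721, 0.002]
contact_force: [-0.1, 0.1, -4.2]
grip_width: 0.0066
gripper_force: 60.1
```

```bash
python3 - <<'E'
from h import *
S=cam("scene")
go(lean(10),[.60-.438*.1,-.084-.1*.08,.1775+.1*.9])
A=cv2.resize(S[0][135:185,205:265],(720,600),interpolation=cv2.INTER_CUBIC)
cv2.imwrite("pics/c.png",A)
E
```

```text
t 4.75 turn deg [  8.26  25.18 -35.91] then shift mm [  92.8 -193.3   88.6] F [ 0.3 -0.  -4.3] w 0.0069
```

View pics/c.png

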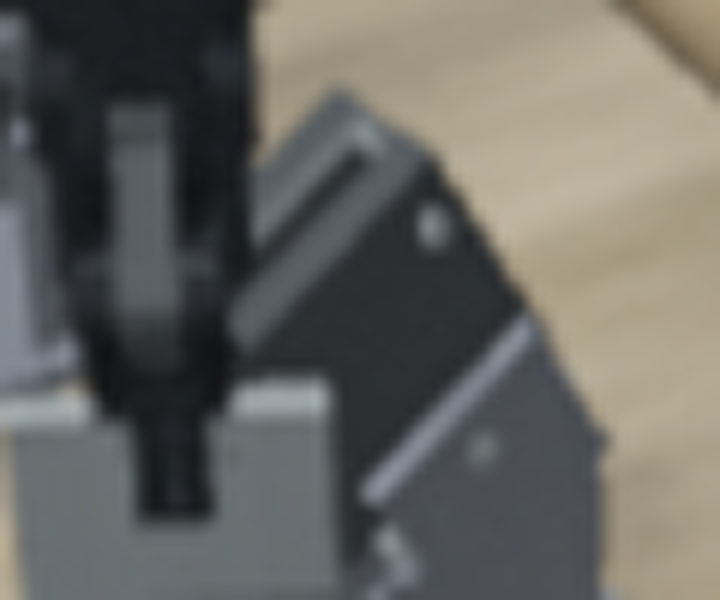

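The scene crop shows the plate hanging straight in the fingers, which sit near its centre. The far corners of the block's mouth face are at crop (340,88) and (435,160). I'll take the mouth from known heights in both views.

```bash
python3 - <<'E'
from h import *
S=cam("scene");T=cam("top")
c=np.radians(10);f=np.array([.629,-.090])
def H(p): d=p[:2]-f; return np.round([d[0]*np.cos(c)+d[1]*np.sin(c),-d[0]*np.sin(c)+d[1]*np.cos(c)],4)
for n,uv,z in(("far+y",(233.35,142.4),.1932),("far-y",(241.1,148),.1932),("near+y",(217,163),.1568),("near-y",(222.4,167),.1568),("slit n",(221,162),.161),("slit f",(236,145.6),.189)):
    p=onz(S,uv,z); print(n,p.round(4),"holder",H(p))
p=onz(T,(219.4,193.5),.175);print("top slit",p,H(p))
E
```

```text
far+y [ 0.6331 -0.0604  0.1932] holder [0.0092 0.0285]
far-y [ 0.6392 -0.0971  0.1932] holder [ 0.0088 -0.0088]
near+y [ 0.5641 -0.0826  0.1568] holder [-0.0626  0.0186]
near-y [ 0.5693 -0.1076  0.1568] holder [-0.0619 -0.0069]
slit n [ 0.5744 -0.0892  0.161 ] holder [-0.0537  0.0103]
slit f [ 0.6348 -0.0737  0.189 ] holder [0.0085 0.0151]
top slit [ 0.59893002 -0.08258394  0.175     ] [-0.0283  0.0125]
```

```bash
python3 - <<'E'
from h import *
L=lean(10.5); m=np.array([.6002,-.0852,.175])
go(L,m-L.as_matrix()[:,2]*(.0765+.05))
E
```

```text
t 4.85 turn deg [  8.27  25.32 -36.42] then shift mm [  94.9 -190.3   64.1] F [ 1.5 -0.4 -4.5] w 0.0067
```

Request:
carry_out([
  {"tx":0,"ty":0,"tz":0,"rx":1.65,"ry":5.06,"rz":-7.28},
  {"tx":0,"ty":0,"tz":0,"rx":1.65,"ry":5.06,"rz":-7.28},
  {"tx":0,"ty":0,"tz":0,"rx":1.65,"ry":5.06,"rz":-7.28},
  {"tx":0,"ty":0,"tz":0,"rx":1.65,"ry":5.06,"rz":-7.28},
  {"tx":0,"ty":0,"tz":0,"rx":1.65,"ry":5.06,"rz":-7.28},
])

```text
time: 5.48
tool_pos: [0.4682, -0.3024, 0.3043]
tcp_rot: [-3.008, -0.282, -0.698]
contact_force: [0.2, -0.4, -3.8]
grip_width: 0.0067
gripper_force: 60.1
```

Request:
carry_out([
  {"tx":19,"ty":-38,"tz":12.8,"rx":0,"ry":0,"rz":0},
  {"tx":19,"ty":-38,"tz":12.8,"rx":0,"ry":0,"rz":0},
  {"tx":19,"ty":-38,"tz":12.8,"rx":0,"ry":0,"rz":0},
  {"tx":19,"ty":-38,"tz":12.8,"rx":0,"ry":0,"rz":0},
  {"tx":19,"ty":-38,"tz":12.8,"rx":0,"ry":0,"rz":0},
  {"tx":0,"ty":0,"tz":0,"rx":0,"ry":0,"rz":0},
  {"tx":0,"ty":0,"tz":0,"rx":0,"ry":0,"rz":0},
  {"tx":0,"ty":0,"tz":0,"rx":0,"ry":0,"rz":0},
])

```text
time: 6.48
tool_pos: [0.546, -0.0971, 0.2898]
tcp_rot: [-3.012, -0.274, -0.697]
contact_force: [0.7, -0.2, -3.6]
grip_width: 0.0069
gripper_force: 60.5
```

```bash
python3 - <<'E'
from h import *
L=lean(10.5); m=np.array([.6002,-.0852,.175])
go(L,m-L.as_matrix()[:,2]*(.0765+.020))
S=cam("scene");T=cam("top")
o=np.zeros((600,800,3),np.uint8)
o[:,:400]=cv2.resize(S[0][110:185,195:245],(400,600),interpolation=cv2.INTER_CUBIC)
o[:,400:]=cv2.resize(T[0][160:220,200:240],(400,600),interpolation=cv2.INTER_CUBIC)
cv2.imwrite("pics/d.png",o)
E
```

```text
t 6.475 turn deg [ 0.2  -0.03 -0.04] then shift mm [-0.4 -1.8 31. ] F [ 0.7 -0.2 -3.6] w 0.0069
```

View pics/d.png

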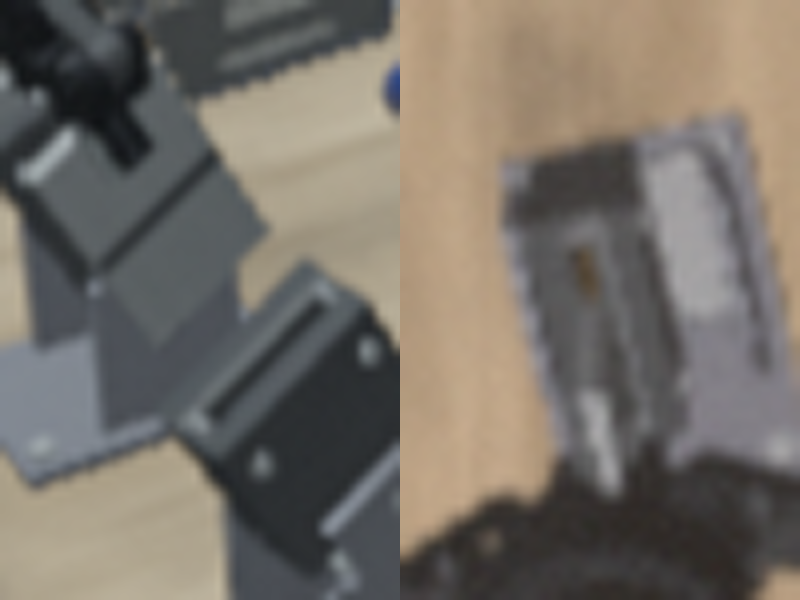

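```bash
python3 - <<'E'
from h import *
S=cam("scene"); s,r,q=pose()
px=lambda u,v:(195+u/8,110+v/8)
print("R",r.as_matrix().round(3).tolist())
for x,uv in((-.03,(160,347)),(.03,(270,228))):
    X=q+r.apply([x,.004,.0765]); print("plate corner pred",proj(S,X).round(2),"seen",px(*uv), "err(tool mm) at depth", (r.inv().apply(onz(S,px(*uv),X[2])-X)*1e3).round(1))
L=lean(10.5); m=np.array([.6002,-.0852,.175])
def onm(uv): # intersect mouth plane
    o,d=ray(S,uv); n=-L.as_matrix()[:,2]; p=o+d*((m-o)@n)/(d@n); return (L.inv().apply(p-m)*1e3).round(1)
for n,uv in dict(c=(269,357),slitn=(210,412),slitf=(327,300),f1=(308,260),f2=(372,303),n1=(165,408),n2=(235,463)).items(): print(n,onm(px(*uv)))
E
```

```text
R [[0.883, 0.18, 0.434], [0.163, -0.984, 0.076], [0.44, 0.004, -0.898]]
plate corner pred [215.42 153.11] seen (215.0, 153.375) err(tool mm) at depth [-1.5  0.2 -0.7]
plate corner pred [229.85 138.28] seen (228.75, 138.5) err(tool mm) at depth [-2.8 -1.2 -1.4]
c [ 2.   1.6 -0. ]
slitn [-28.2  -0.5   0. ]
slitf [32.7  2.6  0. ]
f1 [ 41.2 -17.9   0. ]
f2 [41.7 19.2  0. ]
n1 [-37.4 -17.6  -0. ]
n2 [-37.6  25.1   0. ]
```

The scene crop shows the plate's lower edge running from (160,347) to (270,228), parallel to the slit from (210,412) to (327,300). The plate needs about +3 mm along tool x. I'll correct that and come close to the mouth.

Request:
carry_out([
  {"tx":3,"ty":-0.6,"tz":10,"rx":0,"ry":0,"rz":0},
  {"tx":0,"ty":0,"tz":15,"rx":0,"ry":0,"rz":0},
  {"tx":0,"ty":0,"tz":12,"rx":0,"ry":0,"rz":0},
  {"tx":0,"ty":0,"tz":8,"rx":0,"ry":0,"rz":0},
  {"tx":0,"ty":0,"tz":0,"rx":0,"ry":0,"rz":0},
  {"tx":0,"ty":0,"tz":0,"rx":0,"ry":0,"rz":0},
  {"tx":0,"ty":0,"tz":0,"rx":0,"ry":0,"rz":0},
])

```text
time: 7.5
tool_pos: [0.569, -0.0917, 0.2529]
tcp_rot: [-3.011, -0.278, -0.702]
contact_force: [0.7, 0.1, -4.1]
grip_width: 0.0068
gripper_force: 60.3
```

```bash
python3 - <<'E'
from h import *
L=lean(10.5); m=np.array([.6002,-.0852,.175])
go(L,m-L.as_matrix()[:,2]*(.0765))
S=cam("scene")
cv2.imwrite("pics/e.png",cv2.resize(S[0][130:175,205:255],(660,594),interpolation=cv2.INTER_CUBIC))
E
```

```text
t 7.5 turn deg [ 0.24 -0.23  0.09] then shift mm [-5.5 -0.7  7.5] F [ 0.7  0.1 -4.1] w 0.0068
```

View pics/e.png

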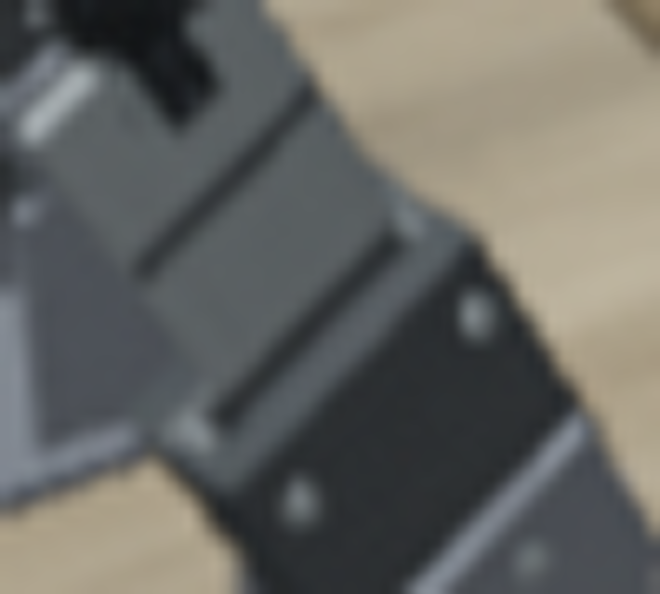

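The scene crop shows the plate's lower edge about 7 mm above the mouth, with the slit showing just in front of it from about (215,432) to (405,240). I'll get the slit's edges from grey profiles in the first, unobstructed picture.

```bash
python3 - <<'E'
from h import *
S=cam("scene"); s,r,q=pose(); k=800/512
G=cv2.cvtColor(cv2.imread("pics/scene0.png"),cv2.COLOR_BGR2GRAY).astype(np.float32)
N=cv2.cvtColor(S[0],cv2.COLOR_BGR2GRAY).astype(np.float32)
L=lean(10.5); m=np.array([.6002,-.0852,.175])
def samp(I,P,sc):
    u=np.array([(proj(S,p)+.5)*sc-.5 for p in P],np.float32); return cv2.remap(I,u[:,:1],u[:,1:],cv2.INTER_LINEAR).ravel().astype(int)
ys=np.arange(-24,25,1.5)
print("y",ys.tolist())
for x in(-20,-10,0,10,20): print(x,samp(G,[m+L.apply([x/1e3,y/1e3,0]) for y in ys],k).tolist())
xs=np.arange(-48,49,3)
print("x",xs.tolist())
for y in(-1,0,1,2): print(y,samp(G,[m+L.apply([x/1e3,y/1e3,0]) for x in xs],k).tolist())
# plate lower edge now, along tool z on its +y face
zs=np.arange(60,86,1.5);print("z",zs.tolist())
for x in(-22,-10,10,22): print(x,samp(N,[q+r.apply([x/1e3,.004,z/1e3]) for z in zs],1).tolist())
xs=np.arange(-40,41,2.);print("x",xs.tolist());
for z in (40,60,68): print(z,samp(N,[q+r.apply([x/1e3,.004,z/1e3]) for x in xs],1).tolist())
E
```

```text
y [-24.0, -22.5, -21.0, -19.5, -18.0, -16.5, -15.0, -13.5, -12.0, -10.5, -9.0, -7.5, -6.0, -4.5, -3.0, -1.5, 0.0, 1.5, 3.0, 4.5, 6.0, 7.5, 9.0, 10.5, 12.0, 13.5, 15.0, 16.5, 18.0, 19.5, 21.0, 22.5, 24.0]
-20 [81, 83, 85, 87, 88, 90, 93, 97, 102, 105, 104, 99, 88, 72, 57, 52, 51, 58, 68, 78, 86, 89, 90, 90, 90, 86, 77, 67, 57, 50, 46, 45, 45]
-10 [82, 84, 86, 87, 88, 89, 92, 96, 101, 105, 105, 99, 88, 73, 60, 53, 51, 57, 68, 78, 84, 89, 91, 91, 88, 84, 76, 67, 57, 49, 45, 44, 45]
0 [82, 84, 86, 88, 89, 90, 93, 96, 101, 106, 106, 100, 89, 76, 63, 52, 51, 57, 67, 77, 84, 89, 92, 92, 90, 85, 77, 67, 57, 49, 46, 45, 45]
10 [117, 109, 101, 94, 90, 91, 93, 96, 101, 105, 106, 101, 91, 77, 62, 55, 54, 60, 69, 78, 87, 90, 92, 92, 91, 87, 79, 68, 57, 50, 46, 45, 45]
20 [129, 116, 103, 94, 92, 91, 93, 98, 103, 107, 106, 103, 88, 72, 59, 51, 52, 57, 68, 79, 85, 90, 93, 93, 89, 83, 73, 63, 54, 48, 45, 44, 44]
x [-48, -45, -42, -39, -36, -33, -30, -27, -24, -21, -18, -15, -12, -9, -6, -3, 0, 3, 6, 9, 12, 15, 18, 21, 24, 27, 30, 33, 36, 39, 42, 45, 48]
-1 [159, 112, 70, 86, 117, 126, 87, 51, 47, 51,
[... 1039 characters left out ...]
16.0, -14.0, -12.0, -10.0, -8.0, -6.0, -4.0, -2.0, 0.0, 2.0, 4.0, 6.0, 8.0, 10.0, 12.0, 14.0, 16.0, 18.0, 20.0, 22.0, 24.0, 26.0, 28.0, 30.0, 32.0, 34.0, 36.0, 38.0, 40.0]
40 [80, 80, 79, 81, 86, 92, 95, 95, 94, 93, 94, 94, 94, 94, 94, 94, 94, 94, 94, 94, 93, 93, 93, 93, 93, 93, 93, 93, 93, 92, 91, 91, 93, 105, 126, 142, 152, 154, 156, 158, 160]
60 [91, 90, 90, 89, 92, 94, 95, 96, 95, 93, 93, 93, 94, 94, 94, 94, 93, 93, 93, 93, 93, 93, 93, 93, 93, 93, 93, 93, 93, 92, 92, 91, 91, 93, 103, 122, 139, 148, 150, 150, 150]
68 [120, 110, 102, 97, 93, 91, 91, 92, 91, 91, 90, 91, 89, 89, 88, 89, 88, 89, 88, 88, 88, 88, 88, 89, 89, 89, 90, 90, 89, 89, 88, 90, 92, 99, 107, 116, 132, 148, 152, 152, 152]
```

```bash
python3 - <<'E'
from h import *
T=cam("top"); s,r,q=pose(); k=800/512
G=cv2.cvtColor(cv2.imread("pics/top0.png"),cv2.COLOR_BGR2GRAY).astype(np.float32)
N=cv2.cvtColor(T[0],cv2.COLOR_BGR2GRAY).astype(np.float32)
L=lean(10.5); m=np.array([.6002,-.0852,.175])
def samp(I,P,sc):
    u=np.array([(proj(T,p)+.5)*sc-.5 for p in P],np.float32); return cv2.remap(I,u[:,:1],u[:,1:],cv2.INTER_LINEAR).ravel().astype(int)
ys=np.arange(-30,31,2.); print(ys.tolist())
print("mouth, start image")
for x in(-25,-15,0,15,25): print(x,samp(G,[m+L.apply([x/1e3,y/1e3,0]) for y in ys],k).tolist())
print("plate edge now")
for z in(10,20,30,40,50,60,68): print(z,samp(N,[q+r.apply([.03,y/1e3,z/1e3]) for y in ys],1).tolist())
cv2.imwrite("pics/f.png",cv2.resize(T[0][165:215,200:250],(600,600),interpolation=cv2.INTER_CUBIC))
print([((proj(T,q+r.apply([.03,0,z]))-[200,165])*12).round().tolist() for z in(.02,.0765)],((proj(T,m)-[200,165])*12).round())
E
```

```text
[-30.0, -28.0, -26.0, -24.0, -22.0, -20.0, -18.0, -16.0, -14.0, -12.0, -10.0, -8.0, -6.0, -4.0, -2.0, 0.0, 2.0, 4.0, 6.0, 8.0, 10.0, 12.0, 14.0, 16.0, 18.0, 20.0, 22.0, 24.0, 26.0, 28.0, 30.0]
mouth, start image
-25 [150, 147, 143, 136, 125, 111, 97, 87, 83, 83, 83, 83, 82, 75, 68, 68, 73, 81, 91, 94, 89, 83, 83, 85, 90, 103, 115, 118, 119, 120, 122]
-15 [151, 143, 133, 121, 112, 100, 89, 84, 83, 84, 84, 83, 74, 62, 59, 63, 71, 84, 94, 92, 86, 83, 82, 79, 76, 76, 86, 102, 115, 123, 125]
0 [156, 151, 143, 131, 115, 97, 85, 82, 84, 84, 85, 82, 75, 69, 71, 79, 87, 97, 102, 95, 85, 84, 83, 79, 72, 70, 79, 99, 119, 130, 129]
15 [153, 146, 138, 125, 110, 95, 86, 85, 85, 85, 85, 85, 78, 72, 74, 79, 85, 93, 97, 92, 87, 85, 83, 79, 71, 72, 90, 120, 147, 157, 158]
25 [153, 149, 144, 136, 119, 97, 84, 82, 83, 84, 84, 82, 74, 70, 71, 77, 88, 99, 101, 94, 87, 85, 83, 79, 72, 72, 91, 120, 145, 154, 155]
plate edge now
10 [163, 164, 163, 161, 156, 149, 138, 122, 104, 87, 87, 87, 88, 89, 91, 95, 94, 91, 84, 85, 96, 94, 89, 87, 85, 83, 76, 81, 102, 133, 157]
20 [163, 163, 160, 155, 150, 135, 120, 103, 92, 86, 86, 87, 88, 90, 92, 96, 96, 91, 85, 85, 93, 91, 88, 87, 85, 82, 77, 86, 112, 137, 159]
30 [162, 161, 157, 152, 145, 131, 113, 89, 85, 85, 87, 88, 88, 88, 91, 97, 96, 91, 86, 89, 98, 94, 89, 86, 83, 80, 78, 88, 115, 139, 158]
40 [162, 160, 157, 152, 145, 132, 112, 84, 84, 86, 88, 88, 86, 87, 90, 97, 96, 93, 89, 92, 98, 92, 87, 86, 82, 76, 80, 96, 127, 146, 160]
50 [162, 160, 157, 150, 140, 127, 105, 86, 86, 87, 88, 87, 86, 86, 91, 101, 98, 95, 93, 92, 92, 90, 88, 85, 79, 73, 86, 107, 141, 155, 161]
60 [161, 158, 152, 141, 127, 111, 96, 87, 87, 87, 88, 87, 86, 82, 88, 98, 98, 99, 98, 94, 88, 88, 87, 85, 80, 77, 96, 119, 148, 158, 161]
68 [160, 154, 145, 131, 115, 100, 91, 86, 86, 87, 88, 88, 88, 86, 93, 99, 102, 104, 104, 97, 89, 88, 87, 86, 85, 87, 105, 127, 150, 158, 161]
[[214.0, 284.0], [217.0, 224.0]] [242. 337.]
```

View pics/f.png

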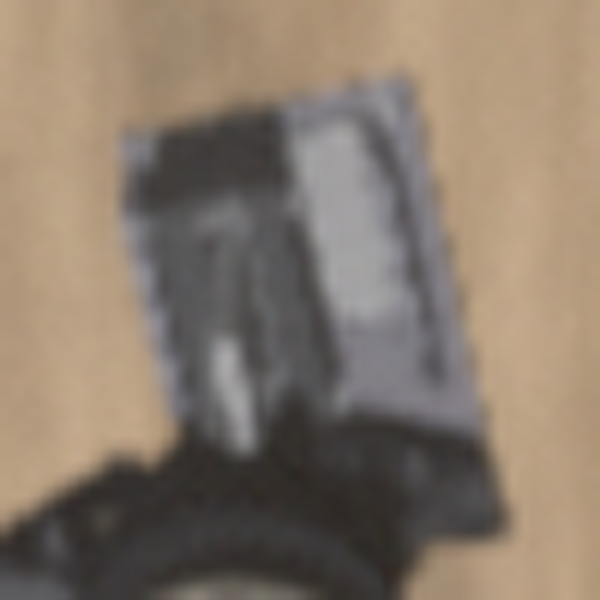

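The top crop shows the plate's bright upper edge at (215–250, 340–450), in line with the slit region at (230,250) above it. I'll compare their lateral positions.

```bash
python3 - <<'E'
from h import *
T=cam("top"); s,r,q=pose()
N=cv2.cvtColor(T[0],cv2.COLOR_BGR2GRAY).astype(np.float32)
def samp(I,P,sc):
    u=np.array([(proj(T,p)+.5)*sc-.5 for p in P],np.float32); return cv2.remap(I,u[:,:1],u[:,1:],cv2.INTER_LINEAR).ravel().astype(int)
ys=np.arange(-14,15,1.); print(ys.tolist())
for x in(8,14,20,26): print(x,samp(N,[q+r.apply([x/1e3,y/1e3,-.0235]) for y in ys],1).tolist())
xs=np.arange(0,45,2.);print(samp(N,[q+r.apply([x/1e3,.0,-.0235]) for x in xs],1).tolist())
E
```

```text
[-14.0, -13.0, -12.0, -11.0, -10.0, -9.0, -8.0, -7.0, -6.0, -5.0, -4.0, -3.0, -2.0, -1.0, 0.0, 1.0, 2.0, 3.0, 4.0, 5.0, 6.0, 7.0, 8.0, 9.0, 10.0, 11.0, 12.0, 13.0, 14.0]
8 [87, 70, 68, 68, 68, 73, 80, 88, 92, 93, 95, 103, 115, 127, 137, 142, 145, 142, 122, 101, 85, 82, 80, 79, 73, 67, 61, 60, 58]
14 [117, 108, 100, 95, 91, 88, 88, 92, 98, 103, 111, 119, 128, 139, 149, 157, 153, 148, 142, 124, 106, 87, 87, 89, 91, 90, 89, 88, 86]
20 [127, 119, 108, 96, 86, 87, 88, 89, 97, 105, 114, 128, 141, 154, 156, 155, 153, 142, 128, 114, 101, 92, 83, 80, 81, 83, 86, 92, 97]
26 [137, 128, 118, 108, 98, 88, 86, 86, 87, 94, 103, 113, 125, 139, 154, 158, 154, 148, 137, 117, 97, 84, 82, 80, 80, 85, 90, 94, 92]
[102, 118, 130, 132, 137, 147, 147, 149, 149, 151, 156, 160, 161, 154, 139, 124, 107, 98, 94, 92, 91, 90, 90]
```

Request:
carry_out([
  {"tx":-3,"ty":-2.2,"tz":0,"rx":0,"ry":0,"rz":0},
  {"tx":0,"ty":0,"tz":3,"rx":0,"ry":0,"rz":0},
  {"tx":0,"ty":0,"tz":2,"rx":0,"ry":0,"rz":0},
  {"tx":0,"ty":0,"tz":2,"rx":0,"ry":0,"rz":0},
  {"tx":0,"ty":0,"tz":1,"rx":0,"ry":0,"rz":0},
  {"tx":0,"ty":0,"tz":0,"rx":0,"ry":0,"rz":0},
])

```text
time: 8.45
tool_pos: [0.5691, -0.0893, 0.2433]
tcp_rot: [-3.011, -0.277, -0.7]
contact_force: [-0.1, 0.4, -4.0]
grip_width: 0.0071
gripper_force: 60.4
```

Request:
carry_out([
  {"tx":0,"ty":0,"tz":1,"rx":0,"ry":0,"rz":0},
  {"tx":0,"ty":0,"tz":1,"rx":0,"ry":0,"rz":0},
  {"tx":0,"ty":0,"tz":0,"rx":0,"ry":0,"rz":0},
])

```text
time: 8.82
tool_pos: [0.57, -0.0891, 0.2415]
tcp_rot: [-3.011, -0.277, -0.7]
contact_force: [0.8, 1.1, -3.6]
grip_width: 0.0066
gripper_force: 60.4
```

```bash
python3 - <<'E'
from h import *
L=lean(10.5); m=np.array([.6002,-.0852,.175])
go(L,m-L.as_matrix()[:,2]*(.0765)); s=pose()[0]; print("Ftool",L.inv().apply(s["contact_force"]).round(1),"Ttool",L.inv().apply(s["ft_torque"]).round(2))
E
```

```text
t 8.825 turn deg [ 0.19 -0.14  0.07] then shift mm [-1.8  1.7 -3.4] F [ 0.8  1.1 -3.6] w 0.0066
Ftool [-0.7 -0.9  3.6] Ttool [ 0.01 -0.83  0.01]
```

Request:
carry_out([
  {"tx":0,"ty":0,"tz":1.5,"rx":0,"ry":0,"rz":0},
  {"tx":0,"ty":0,"tz":1.5,"rx":0,"ry":0,"rz":0},
  {"tx":0,"ty":0,"tz":0,"rx":0,"ry":0,"rz":0},
])

```text
time: 9.2
tool_pos: [0.5712, -0.0888, 0.2387]
tcp_rot: [-3.011, -0.277, -0.699]
contact_force: [-0.5, 0.7, -4.2]
grip_width: 0.0068
gripper_force: 60.4
```

Request:
carry_out([
  {"tx":0,"ty":0,"tz":1.5,"rx":0,"ry":0,"rz":0},
  {"tx":0,"ty":0,"tz":1.5,"rx":0,"ry":0,"rz":0},
  {"tx":0,"ty":0,"tz":0,"rx":0,"ry":0,"rz":0},
])

```text
time: 9.57
tool_pos: [0.5725, -0.0886, 0.236]
tcp_rot: [-3.011, -0.277, -0.699]
contact_force: [-0.1, 0.8, -3.3]
grip_width: 0.0071
gripper_force: 60.4
```

Request:
carry_out([
  {"tx":0,"ty":0,"tz":3,"rx":0,"ry":0,"rz":0},
  {"tx":0,"ty":0,"tz":3,"rx":0,"ry":0,"rz":0},
  {"tx":0,"ty":0,"tz":0,"rx":0,"ry":0,"rz":0},
])

```text
time: 9.95
tool_pos: [0.575, -0.0881, 0.2303]
tcp_rot: [-3.011, -0.277, -0.699]
contact_force: [0.0, 0.2, -3.9]
grip_width: 0.0067
gripper_force: 60.4
```

Request:
carry_out([
  {"tx":0,"ty":0,"tz":3,"rx":0,"ry":0,"rz":0},
  {"tx":0,"ty":0,"tz":3,"rx":0,"ry":0,"rz":0},
  {"tx":0,"ty":0,"tz":0,"rx":0,"ry":0,"rz":0},
])

```text
time: 10.32
tool_pos: [0.5776, -0.0876, 0.2249]
tcp_rot: [-3.011, -0.277, -0.699]
contact_force: [-0.3, 0.6, -3.5]
grip_width: 0.0067
gripper_force: 60.4
```

```bash
python3 - <<'E'
from h import *
L=lean(10.5); m=np.array([.6002,-.0852,.175])
go(L,m-L.as_matrix()[:,2]*(.0765)); s=pose()[0]; print("Ftool",L.inv().apply(s["contact_force"]).round(1),"Ttool",L.inv().apply(s["ft_torque"]).round(2))
E
```

```text
t 10.325 turn deg [ 0.17 -0.11  0.06] then shift mm [ -1.6   1.7 -21.7] F [-0.3  0.6 -3.5] w 0.0067
Ftool [-1.8 -0.7  3.1] Ttool [ 0.02 -0.88  0.02]
```

Request:
carry_out([
  {"tx":0,"ty":0,"tz":3,"rx":0,"ry":0,"rz":0},
  {"tx":0,"ty":0,"tz":3,"rx":0,"ry":0,"rz":0},
  {"tx":0,"ty":0,"tz":2,"rx":0,"ry":0,"rz":0},
  {"tx":0,"ty":0,"tz":2,"rx":0,"ry":0,"rz":0},
  {"tx":0,"ty":0,"tz":0,"rx":0,"ry":0,"rz":0},
])

```text
time: 10.95
tool_pos: [0.5821, -0.0869, 0.2162]
tcp_rot: [-3.011, -0.277, -0.699]
contact_force: [0.5, -0.1, -3.6]
grip_width: 0.0069
gripper_force: 60.4
```

Request:
carry_out([
  {"tx":0,"ty":0,"tz":2,"rx":0,"ry":0,"rz":0},
  {"tx":0,"ty":0,"tz":2,"rx":0,"ry":0,"rz":0},
  {"tx":0,"ty":0,"tz":2,"rx":0,"ry":0,"rz":0},
  {"tx":0,"ty":0,"tz":2,"rx":0,"ry":0,"rz":0},
  {"tx":0,"ty":0,"tz":0,"rx":0,"ry":0,"rz":0},
])

```text
time: 11.58
tool_pos: [0.5858, -0.0866, 0.2093]
tcp_rot: [-3.012, -0.277, -0.7]
contact_force: [0.2, -0.2, -3.5]
grip_width: 0.0068
gripper_force: 60.4
```

```bash
cat > chk.py <<'E'
from h import *
L=lean(10.5); m=np.array([.6002,-.0852,.175])
go(L,m-L.as_matrix()[:,2]*(.0765)); s=pose()[0]; print("Ftool",L.inv().apply(s["contact_force"]).round(1),"Ttool",L.inv().apply(s["ft_torque"]).round(2))
E
python3 chk.py
```

```text
t 11.575 turn deg [ 0.23 -0.16  0.07] then shift mm [ -2.    1.2 -39.3] F [ 0.2 -0.2 -3.5] w 0.0068
Ftool [-1.4  0.2  3.2] Ttool [-0.27 -0.83 -0.  ]
```

Request:
carry_out([
  {"tx":0,"ty":0,"tz":2,"rx":0,"ry":0,"rz":0},
  {"tx":0,"ty":0,"tz":2,"rx":0,"ry":0,"rz":0},
  {"tx":0,"ty":0,"tz":2,"rx":0,"ry":0,"rz":0},
  {"tx":0,"ty":0,"tz":2,"rx":0,"ry":0,"rz":0},
  {"tx":0,"ty":0,"tz":0,"rx":0,"ry":0,"rz":0},
])

```text
time: 12.2
tool_pos: [0.5895, -0.0859, 0.2021]
tcp_rot: [-3.011, -0.277, -0.701]
contact_force: [0.4, -2.2, -2.3]
grip_width: 0.0071
gripper_force: 60.5
```

Request:
carry_out([
  {"tx":0,"ty":0,"tz":2,"rx":0,"ry":0,"rz":0},
  {"tx":0,"ty":0,"tz":2,"rx":0,"ry":0,"rz":0},
  {"tx":0,"ty":0,"tz":2,"rx":0,"ry":0,"rz":0},
  {"tx":0,"ty":0,"tz":2,"rx":0,"ry":0,"rz":0},
  {"tx":0,"ty":0,"tz":0,"rx":0,"ry":0,"rz":0},
])

```text
time: 12.82
tool_pos: [0.5926, -0.0852, 0.1945]
tcp_rot: [-3.011, -0.277, -0.699]
contact_force: [1.5, -1.6, -2.8]
grip_width: 0.0067
gripper_force: 60.5
```

```bash
python3 chk.py
```

```text
t 12.825 turn deg [ 0.2  -0.13  0.06] then shift mm [ -1.8   1.4 -55.7] F [ 1.5 -1.6 -2.8] w 0.0067
Ftool [-0.2  1.8  3.1] Ttool [-0.59 -0.66 -0.11]
```

Request:
carry_out([
  {"tx":0,"ty":0,"tz":2,"rx":0,"ry":0,"rz":0},
  {"tx":0,"ty":0,"tz":2,"rx":0,"ry":0,"rz":0},
  {"tx":0,"ty":0,"tz":2,"rx":0,"ry":0,"rz":0},
  {"tx":0,"ty":0,"tz":2,"rx":0,"ry":0,"rz":0},
  {"tx":0,"ty":0,"tz":0,"rx":0,"ry":0,"rz":0},
])

```text
time: 13.45
tool_pos: [0.5961, -0.0845, 0.1874]
tcp_rot: [-3.011, -0.277, -0.7]
contact_force: [0.8, -3.1, -3.6]
grip_width: 0.0071
gripper_force: 60.5
```

Request:
carry_out([
  {"tx":0,"ty":0,"tz":2,"rx":0,"ry":0,"rz":0},
  {"tx":0,"ty":0,"tz":2,"rx":0,"ry":0,"rz":0},
  {"tx":0,"ty":0,"tz":2,"rx":0,"ry":0,"rz":0},
  {"tx":0,"ty":0,"tz":0,"rx":0,"ry":0,"rz":0},
])

```text
time: 13.95
tool_pos: [0.5988, -0.084, 0.1821]
tcp_rot: [-3.011, -0.277, -0.7]
contact_force: [0.8, -3.6, -2.7]
grip_width: 0.0068
gripper_force: 60.4
```

```bash
python3 chk.py
```

```text
t 13.95 turn deg [ 0.19 -0.15  0.07] then shift mm [ -2.    1.4 -69.6] F [ 0.8 -3.6 -2.7] w 0.0068
Ftool [-1.1  3.6  2.5] Ttool [-0.7  -0.62 -0.06]
```

Request:
carry_out([
  {"tx":0,"ty":0,"tz":0,"rx":0,"ry":0,"rz":0},
  {"tx":0,"ty":0,"tz":0,"rx":0,"ry":0,"rz":0},
  {"tx":0,"ty":0,"tz":0,"rx":0,"ry":0,"rz":0},
  {"tx":0,"ty":0,"tz":0,"rx":0,"ry":0,"rz":0},
], jaw=0)

```text
time: 14.45
tool_pos: [0.5988, -0.0839, 0.1828]
tcp_rot: [-3.011, -0.278, -0.701]
contact_force: [-0.2, -0.4, 0.4]
grip_width: 0.0427
gripper_force: 0.0
```

Request:
carry_out([
  {"tx":0,"ty":0,"tz":-8,"rx":0,"ry":0,"rz":0},
  {"tx":0,"ty":0,"tz":-12,"rx":0,"ry":0,"rz":0},
  {"tx":0,"ty":0,"tz":-15,"rx":0,"ry":0,"rz":0},
  {"tx":0,"ty":0,"tz":-10,"rx":0,"ry":0,"rz":0},
  {"tx":0,"ty":0,"tz":0,"rx":0,"ry":0,"rz":0},
])

```text
time: 15.08
tool_pos: [0.5797, -0.088, 0.225]
tcp_rot: [-3.012, -0.277, -0.705]
contact_force: [0.2, 0.3, 0.5]
grip_width: 0.0427
gripper_force: 0.0
```

Request:
carry_out([
  {"tx":0,"ty":0,"tz":0,"rx":0,"ry":0,"rz":0},
  {"tx":0,"ty":0,"tz":0,"rx":0,"ry":0,"rz":0},
  {"tx":0,"ty":0,"tz":0,"rx":0,"ry":0,"rz":0},
  {"tx":0,"ty":0,"tz":0,"rx":0,"ry":0,"rz":0},
  {"tx":0,"ty":0,"tz":0,"rx":0,"ry":0,"rz":0},
], jaw=-1)

```text
time: 15.7
tool_pos: [0.5791, -0.0875, 0.2227]
tcp_rot: [-3.011, -0.277, -0.7]
contact_force: [0.4, -0.7, 0.4]
grip_width: 0.0003
gripper_force: 0.0
```

```bash
python3 chk.py
```

```text
t 15.7 turn deg [ 0.19 -0.14  0.07] then shift mm [ -1.9   1.6 -24.4] F [ 0.4 -0.7  0.4] w 0.0003
Ftool [ 0.4  0.8 -0.2] Ttool [ 0.08 -0.44 -0.03]
```

Request:
carry_out([
  {"tx":0,"ty":0,"tz":10,"rx":0,"ry":0,"rz":0},
  {"tx":0,"ty":0,"tz":8,"rx":0,"ry":0,"rz":0},
  {"tx":0,"ty":0,"tz":2,"rx":0,"ry":0,"rz":0},
  {"tx":0,"ty":0,"tz":2,"rx":0,"ry":0,"rz":0},
  {"tx":0,"ty":0,"tz":2,"rx":0,"ry":0,"rz":0},
  {"tx":0,"ty":0,"tz":0,"rx":0,"ry":0,"rz":0},
])

```text
time: 16.45
tool_pos: [0.5897, -0.0857, 0.2015]
tcp_rot: [-3.011, -0.277, -0.701]
contact_force: [0.1, -0.1, -0.0]
grip_width: 0.0001
gripper_force: 0.0
```

Request:
carry_out([
  {"tx":0,"ty":0,"tz":2,"rx":0,"ry":0,"rz":0},
  {"tx":0,"ty":0,"tz":2,"rx":0,"ry":0,"rz":0},
  {"tx":0,"ty":0,"tz":0,"rx":0,"ry":0,"rz":0},
])

```text
time: 16.82
tool_pos: [0.5917, -0.0854, 0.1982]
tcp_rot: [-3.011, -0.278, -0.702]
contact_force: [0.0, -0.4, 1.9]
grip_width: -0.0
gripper_force: 0.7
```

```bash
python3 chk.py
```

```text
t 16.825 turn deg [ 0.22 -0.21  0.09] then shift mm [ -2.6   1.3 -52. ] F [ 0.  -0.4  1.9] w -0.0
Ftool [ 0.8  0.4 -1.7] Ttool [ 0.03 -0.22  0.03]
```

Request:
carry_out([
  {"tx":0,"ty":0,"tz":2,"rx":0,"ry":0,"rz":0},
  {"tx":0,"ty":0,"tz":2,"rx":0,"ry":0,"rz":0},
  {"tx":0,"ty":0,"tz":0,"rx":0,"ry":0,"rz":0},
])

```text
time: 17.2
tool_pos: [0.5932, -0.0852, 0.1941]
tcp_rot: [-3.011, -0.277, -0.7]
contact_force: [0.4, 0.1, 2.0]
grip_width: -0.0001
gripper_force: 0.8
```

Request:
carry_out([
  {"tx":0,"ty":0,"tz":2,"rx":0,"ry":0,"rz":0},
  {"tx":0,"ty":0,"tz":2,"rx":0,"ry":0,"rz":0},
  {"tx":0,"ty":0,"tz":0,"rx":0,"ry":0,"rz":0},
])

```text
time: 17.58
tool_pos: [0.5946, -0.0848, 0.19]
tcp_rot: [-3.011, -0.277, -0.699]
contact_force: [-0.0, -0.7, 0.8]
grip_width: 0.0001
gripper_force: 0.5
```

```bash
python3 chk.py
```

```text
t 17.575 turn deg [ 0.19 -0.12  0.06] then shift mm [ -1.7   1.4 -60.6] F [-0.  -0.7  0.8] w 0.0001
Ftool [ 0.2  0.7 -0.8] Ttool [-0.04 -0.28 -0.04]
```

Request:
carry_out([
  {"tx":0,"ty":0,"tz":1,"rx":0,"ry":0,"rz":0},
  {"tx":0,"ty":0,"tz":1,"rx":0,"ry":0,"rz":0},
  {"tx":0,"ty":0,"tz":0,"rx":0,"ry":0,"rz":0},
])

```text
time: 17.95
tool_pos: [0.5954, -0.0846, 0.1883]
tcp_rot: [-3.011, -0.277, -0.699]
contact_force: [0.2, -0.6, 1.2]
grip_width: -0.0003
gripper_force: 0.3
```

Request:
carry_out([
  {"tx":0,"ty":0,"tz":1,"rx":0,"ry":0,"rz":0},
  {"tx":0,"ty":0,"tz":1,"rx":0,"ry":0,"rz":0},
  {"tx":0,"ty":0,"tz":0,"rx":0,"ry":0,"rz":0},
])

```text
time: 18.32
tool_pos: [0.5957, -0.0846, 0.1879]
tcp_rot: [-3.012, -0.277, -0.699]
contact_force: [-5.9, -0.4, 7.0]
grip_width: -0.0004
gripper_force: 4.6
```

```bash
python3 chk.py
```

```text
t 18.325 turn deg [ 0.22 -0.1   0.05] then shift mm [ -1.8   1.4 -63. ] F [-5.9 -0.4  7. ] w -0.0004
Ftool [-2.2 -0.7 -8.8] Ttool [ 0.25 -1.19  0.02]
```

Request:
carry_out([
  {"tx":0,"ty":0,"tz":1,"rx":0,"ry":0,"rz":0},
  {"tx":0,"ty":0,"tz":1,"rx":0,"ry":0,"rz":0},
  {"tx":0,"ty":0,"tz":0,"rx":0,"ry":0,"rz":0},
])

```text
time: 18.7
tool_pos: [0.596, -0.0846, 0.1879]
tcp_rot: [-3.013, -0.276, -0.699]
contact_force: [-14.4, -0.6, 13.6]
grip_width: 0.0002
gripper_force: 9.6
```

```bash
python3 chk.py
```

```text
t 18.7 turn deg [ 0.27 -0.1   0.03] then shift mm [ -2.    1.4 -63.2] F [-14.4  -0.6  13.6] w 0.0002
Ftool [ -6.9  -2.  -18.5] Ttool [ 0.55 -2.01  0.02]
```

It has hit a hard stop, with about 13 to 14 mm sticking out by kinematics. I'll back off and check with the camera.

Request:
carry_out([
  {"tx":0,"ty":0,"tz":-4,"rx":0,"ry":0,"rz":0},
  {"tx":0,"ty":0,"tz":-20,"rx":0,"ry":0,"rz":0},
  {"tx":0,"ty":0,"tz":-40,"rx":0,"ry":0,"rz":0},
  {"tx":0,"ty":0,"tz":-50,"rx":0,"ry":0,"rz":0},
  {"tx":-40,"ty":0,"tz":-30,"rx":0,"ry":0,"rz":0},
  {"tx":-40,"ty":0,"tz":0,"rx":0,"ry":0,"rz":0},
  {"tx":0,"ty":0,"tz":0,"rx":0,"ry":0,"rz":0},
])

```text
time: 19.58
tool_pos: [0.4621, -0.1085, 0.2766]
tcp_rot: [-3.011, -0.273, -0.695]
contact_force: [-0.4, 0.1, 0.0]
grip_width: 0.0002
gripper_force: 0.0
```

```bash
python3 chk.py; python3 - <<'E'
from h import *
S=cam("scene");N=cv2.cvtColor(S[0],cv2.COLOR_BGR2GRAY).astype(np.float32)
L=lean(10.5); m=np.array([.6002,-.0852,.175])+L.apply([.0015,-.0018,0])
def samp(P):
    u=np.array([proj(S,p) for p in P],np.float32); return cv2.remap(N,u[:,:1],u[:,1:],cv2.INTER_LINEAR).ravel().astype(int).tolist()
zs=np.arange(-6,36,2.);print((-zs[::-1]).tolist()[::-1])
for x in(-20,-10,0,10,20): print(x,samp([m+L.apply([x/1e3,.004,-z/1e3]) for z in zs]))
# bystanders before/after
O=cv2.resize(cv2.imread("pics/scene0.png"),(512,384),interpolation=cv2.INTER_AREA)
D=cv2.absdiff(O,S[0]).max(2)
for n,(x,y,w,h) in dict(tape=(172,215,28,32),magnet=(272,203,38,28),marker=(274,168,18,32),full=(187,108,40,62)).items(): print(n,(D[y:y+h,x:x+w]>40).sum())
E
```

```text
t 19.575 turn deg [ 0.13  0.02 -0.12] then shift mm [81.3  2.2 76.2] F [-0.4  0.1  0. ] w 0.0002
Ftool [-0.3 -0.2 -0.2] Ttool [ 0.01 -0.41 -0.02]
[6.0, 4.0, 2.0, -0.0, -2.0, -4.0, -6.0, -8.0, -10.0, -12.0, -14.0, -16.0, -18.0, -20.0, -22.0, -24.0, -26.0, -28.0, -30.0, -32.0, -34.0]
-20 [94, 96, 98, 98, 97, 97, 97, 97, 104, 117, 135, 150, 156, 156, 141, 121, 102, 90, 83, 81, 81]
-10 [91, 92, 94, 96, 97, 98, 98, 100, 105, 116, 134, 153, 167, 160, 148, 129, 108, 91, 84, 80, 80]
0 [92, 92, 93, 95, 95, 95, 96, 97, 101, 114, 132, 149, 160, 164, 150, 129, 109, 107, 106, 102, 96]
10 [93, 93, 94, 95, 96, 97, 97, 97, 104, 116, 132, 151, 163, 160, 147, 130, 125, 128, 139, 148, 153]
20 [93, 93, 94, 95, 96, 96, 96, 97, 99, 113, 133, 154, 169, 168, 159, 139, 120, 121, 130, 142, 147]
tape 0
magnet 0
marker 0
full 30
```

```bash
python3 -c "
from workcell import bot
print(bot.finish_job())"
```

```text
the job is handed in; nothing more can be done
None
```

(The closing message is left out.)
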